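# Snap a parts-box lid shut all round

### The arm

A 7-joint arm with a two-finger parallel gripper is mounted at the origin on a cart in front of the work surface, level with it; the furniture and walls round the work are solid. World frame = base frame: x ahead of the robot, y to its left, z up, the work surface at z = 0. Lengths are in m, angles in rad, forces in N, time in s.
With the tool pointing down it reaches from about 0.35 to 0.9 m from the base axis. Payload 8.1 kg.
Tool frame: the origin (TCP) lies on the centre line of the jaws, within the pads' length; the fingertips stand manip.finger_overhang ahead of it and the grasp point (between the pads) lies 11 mm behind it (manip.finger_overhang is the distance from the TCP to the fingertips, in m); z points along the fingers, y is the line along which they close (so a half turn about z gives the same grasp; the last joint's range is limited). The gripper opens to 92 mm and grips with 3 to 60 N. Pads are 19 mm wide; open, the fingers measure 130 mm over their backs; the gripper's body (75 mm by 190 mm) begins 47 mm behind the grasp point.
Start: joints at [-1.254, 0.434, 0.025, 1.573, -0.012, 1.134, -0.075], TCP at [0.255, 0.571, 0.235] pointing down, gripper open.
Joint ranges: [-2.62, 2.62], [-0.44, 2.09], [-1.27, 1.32], [0.08, 2.57], [-1.32, 4.46], [0.12, 2], [-2.74, 2.74]. Speed limits (rad/s): [2.22, 2.22, 3.01, 3.01, 3.14, 3.14, 3.14].

### API

Orientations are given as a unit quaternion [x, y, z, w].
In Python, from bench import manip gives the robot as it stands.
- The arm moves only by the tool step_arm, never from a script. Its argument "plan" is text: rows parted by semicolons, each of 6 numbers parted by spaces: the shift along the tool's x, y, z in units of 50 mm (1.0 is 50 mm), then the turn, a rotation vector about the tool's x, y, z in units of 8 degrees (1.0 is 8 degrees). A call has exactly 10 rows; each row is the pose to reach, as a shift and turn from the pose commanded when the call began, along the tool's axes at that moment; what a row does not reach only later rows make up. A row lasts 1/10 s, in which the tool goes at most 50 mm and 8.59 degrees, less where a joint would pass 70% of its speed; a pose out of reach is approached as far as the arm can. A call with a gripper value outside its range is refused whole. "jaw" is the closure, from -1 (fully open) to 1 (shut), set as the call begins (left out, the last holds). The fingers move at their own pace and stop on an object; "force" is the grip in N (left out, the last holds). Time passes only in rows, so rows that repeat a pose let the fingers close, or fill a call up. It gives the time, the measured TCP pose, the force, the opening and the grip force at its end, in the units of the state.
- manip.observe(): the state, without advancing time (a new reading comes with each control period).
- manip.snapshot(name): name is "scene" or "top"; returns the picture (384x512x3 uint8, blue, green, red); there is no depth.
- manip.calibration(name): a dict with "K" (3x3 intrinsics, pixels), "rvec" (rotation vector, rad) and "tvec" (3), from world to camera coordinates, as OpenCV has them. Camera axes: x right, y down, z forward; pixel columns grow to the right and rows downward; lengths in m; the calibration is good to about 2 mm. A picture is of the moment at which its call begins. calibration takes no time and is no camera call.
- manip.hand_in(): hands the job in; it is judged then, once.
The state is a dict: "time": time; "joint_pos": joint angles; "dq": joint speeds; "joint_torque": joint torques, N m; "tool_pos": TCP position; "orientation": TCP orientation; "ft_force": force on the tool from outside, world axes, zero at the start; "torque": the same for the moment, N m; "gripper_width": opening from 0.0 (shut) to 1.0 (fully open); "finger_force": force on a finger pad.
Only numpy, scipy, OpenCV 4.12 (cv2) and the standard library are available. Lean on these libraries where they do the work, as an engineer would, in place of code of your own. Each camera call takes 0.05 s, during which the arm holds its last target. There are 200 camera calls.

### The job

The lid of the grey parts box has been laid on, but its orange rim is not fastened: press down the rim section on each of the four sides with the fingertips until every one has snapped shut and stays down (one or two may be shut already). Only press: do not pick up the box or push it across the bench, and leave the collets, the drill chuck and the hex key beside it as they are. Then move the hand clear.

Things in the scene. Friction and masses are not known exactly. Their poses are not given: they have to be found in the camera images.
- parts_box: Grey box, orange snap-fit lid with sunk clear window, 0.8 kg, loose. 132 (x) x 172 (y) mm over the lid, 66 mm high to the closed rim. Origin: centre of the underside; z up, y along the long side. Window and frame lie 5 mm below the closed rim. The four 24 mm corners are fixed down; one hinged rim section lies between them on each side. Brass bushes inside.
- rim_front_pad (a point): Top centre of the ribbed finger pad (12 x 36 mm) of the front rim section, on its -x side (nearest the robot), 122 mm long; moves with it. Section 24 mm wide, hinged along its inner edge 16 mm inward of this point, outer edge 8 mm outward. Height over the box's underside 67.5 mm shut, about 72.5 mm sprung up. Shut, in the box's frame: x = -58, y = 0 mm.
- rim_back_pad (a point): Top centre of the ribbed finger pad (12 x 36 mm) of the back rim section, on its +x side, 122 mm long; moves with it. Section 24 mm wide, hinged along its inner edge 16 mm inward of this point, outer edge 8 mm outward. Height over the box's underside 67.5 mm shut, about 72.5 mm sprung up. Shut, in the box's frame: x = 58, y = 0 mm.
- rim_left_pad (a point): Top centre of the ribbed finger pad (12 x 36 mm) of the left rim section, on its +y side, 82 mm long; moves with it. Section 24 mm wide, hinged along its inner edge 16 mm inward of this point, outer edge 8 mm outward. Height over the box's underside 67.5 mm shut, about 72.5 mm sprung up. Shut, in the box's frame: x = 0, y = 78 mm.
- rim_right_pad (a point): Top centre of the ribbed finger pad (12 x 36 mm) of the right rim section, on its -y side, 82 mm long; moves with it. Section 24 mm wide, hinged along its inner edge 16 mm inward of this point, outer edge 8 mm outward. Height over the box's underside 67.5 mm shut, about 72.5 mm sprung up. Shut, in the box's frame: x = 0, y = -78 mm.
- rim_front (a joint): Hinge of the front rim section, rad: 0 = snapped shut, about 0.34 = sprung up (outer edge 8 mm proud). Pressed down at the pad it resists with up to about 8 N; below about 0.1 it snaps over its catch to 0 by itself and stays; let go above that it springs back up. A harder push (to 20 N) on a shut section does no harm.
- rim_back (a joint): Hinge of the back rim section, rad: 0 = snapped shut, about 0.34 = sprung up (outer edge 8 mm proud). Pressed down at the pad it resists with up to about 8 N; below about 0.1 it snaps over its catch to 0 by itself and stays; let go above that it springs back up. A harder push (to 20 N) on a shut section does no harm.
- rim_left (a joint): Hinge of the left rim section, rad: 0 = snapped shut, about 0.34 = sprung up (outer edge 8 mm proud). Pressed down at the pad it resists with up to about 8 N; below about 0.1 it snaps over its catch to 0 by itself and stays; let go above that it springs back up. A harder push (to 20 N) on a shut section does no harm.
- rim_right (a joint): Hinge of the right rim section, rad: 0 = snapped shut, about 0.34 = sprung up (outer edge 8 mm proud). Pressed down at the pad it resists with up to about 8 N; below about 0.1 it snaps over its catch to 0 by itself and stays; let go above that it springs back up. A harder push (to 20 N) on a shut section does no harm.
- collet_a: Steel collet standing on the bench, 34 x 33 x 47 mm, loose, beside the box's +y end. Origin: centre of the underside.
- collet_b: Second steel collet of the same kind, 34 x 33 x 47 mm, loose, beside the box's +y end. Origin: centre of the underside.
- chuck: Steel drill chuck standing on the bench, 44 mm across, 86 mm high, loose, beside the box's -y end. Origin: centre of the underside.
- hex_key: Black hex key lying flat, 33 x 93 x 6 mm, loose, beside the box's -y end. Origin: centre of the underside.

How it is judged:
At the end, for the whole second after the job is handed in: All four rim sections are snapped shut (each hinge under 0.04 rad, i.e. within 1 mm at the outer edge), the box standing flat (within 3 degrees) and still (value of joint each of rim_front, rim_back, rim_left, rim_right below 0.04 rad and angle between parts_box's own z axis and vertical below 0.05 rad and linear speed of parts_box below 0.02 m/s); the robot touches nothing.
It fails at once if the box is picked up: 12 mm off the bench, or tipped by more than 0.15 rad (height (world z) of parts_box above 0.012 m or angle between parts_box's own z axis and vertical above 0.15 rad).
It fails at once if the box is pushed more than 40 mm from where it stood (distance of parts_box from where it was at the start of the episode above 0.04 m).
It fails at once if a collet, the drill chuck or the hex key beside the box is moved by more than 20 mm (distance of any of collet_a, collet_b, chuck, hex_key from where it was at the start of the episode above 0.02 m).
It also fails if it takes over 48 s, if anything falls off the work surface, if the arm or the gripper's body presses on something with over 40 N, if the wrist force passes 120 N, or if a joint passes its speed limit or range.

## Working session

There is one attempt and no reset: what is moved stays moved. The work goes in short steps, Python scripts to look and compute and a tool call to move; the robot and the scene stay as the last step left them, time stands still between calls to the robot, and variables do not carry over. Pictures are saved under pics/ and viewed, at most 10 in all, crops included, and the job is handed in when it is done.

Besides the shell and the picture viewer there is one more tool, called after ">>>" as name(argument=value, ...), one argument or row to a line, values as JSON. step_arm: Moves the arm, as the interface text tells. Its arguments: {"type":"object","properties":{"plan":{"type":"string"},"jaw":{"type":"number"},"force":{"type":"number"}},"required":["plan"]}

```bash
mkdir -p pics
python3 - <<'E'
from bench import manip
import cv2,numpy as np
for n in("top","scene"):
    im=manip.snapshot(n); cv2.imwrite(f"pics/{n}0.png",im)
    c=manip.calibration(n); R=cv2.Rodrigues(np.array(c["rvec"],float))[0]
    print(n,np.round(c["K"],1).tolist(),np.round(-R.T@np.array(c["tvec"]).ravel(),3),np.round(R,2).tolist())
s=manip.observe();print(manip.finger_overhang,s)
E
```

```text
top [[449.2, 0.0, 253.2], [0.0, 449.2, 183.8], [0.0, 0.0, 1.0]] [0.493 0.024 0.975] [[-0.0, -1.0, -0.02], [-0.99, 0.01, -0.11], [0.11, 0.02, -0.99]]
scene [[446.3, 0.0, 254.5], [0.0, 446.3, 192.8], [0.0, 0.0, 1.0]] [-0.1    0.648  0.644] [[-0.67, -0.74, 0.02], [-0.4, 0.34, -0.85], [0.62, -0.58, -0.52]]
0.008 {'time': 0.1, 'joint_pos': array([-1.25358362,  0.43515833,  0.02499542,  1.57397954, -0.01161385,
        1.13399486, -0.07511132]), 'dq': array([ 0.00083865, -0.0016866 , -0.00041627, -0.00202899, -0.00064149,
       -0.00070401,  0.00074956]), 'joint_torque': array([ 2.88057745e-03, -6.69126749e+01,  9.87832211e-01, -3.15147042e+01,
       -6.06365036e-02,  3.73323401e-02,  2.59992493e-05]), 'tool_pos': array([0.25462088, 0.57030931, 0.23403084]), 'orientation': array([ 2.08420153e-01,  9.78039137e-01, -6.92307144e-04, -8.40869257e-05]), 'ft_force': array([ 1.0002965 ,  0.41832893, -0.0661942 ]), 'torque': array([-0.02683135,  0.01178   ,  0.05808147]), 'finger_force': 0.0, 'gripper_width': 1.0009804952366075}
```

View pics/top0.png

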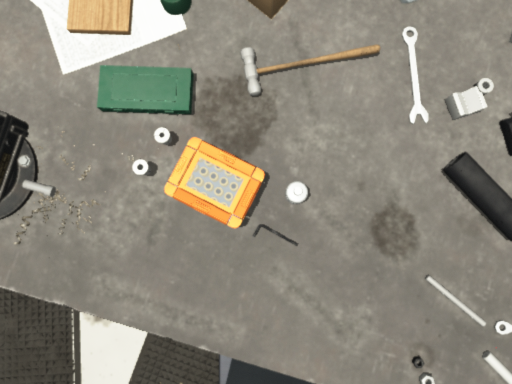

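View pics/scene0.png

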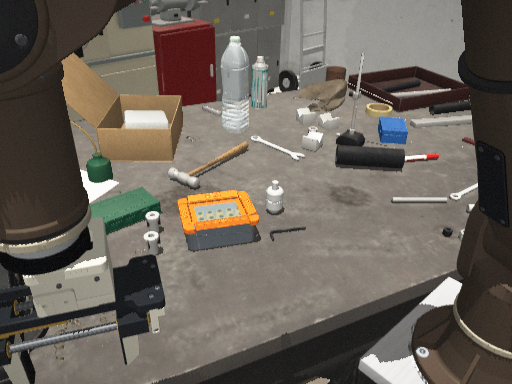

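The top view shows the box at about (215,182), turned roughly 25°. The collets are at (162,135) and (141,167), the chuck at (297,192) and the hex key at (275,235). I'll enlarge crops of both views next.

Run:
```python
import cv2,numpy as np
a=cv2.imread("pics/top0.png")[130:235,155:275]; b=cv2.imread("pics/scene0.png")[180:255,170:265]
cv2.imwrite("pics/c1.png",cv2.resize(a,None,fx=5,fy=5,interpolation=cv2.INTER_CUBIC))
cv2.imwrite("pics/c2.png",cv2.resize(b,None,fx=8,fy=8,interpolation=cv2.INTER_CUBIC))
```

```text
(no output)
```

View pics/c1.png

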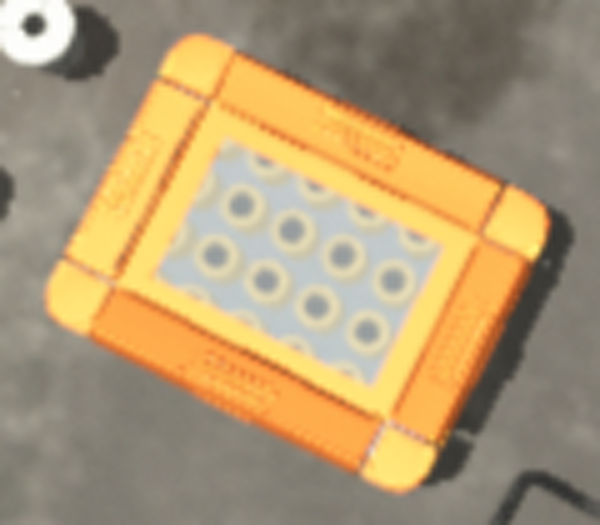

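View pics/c2.png

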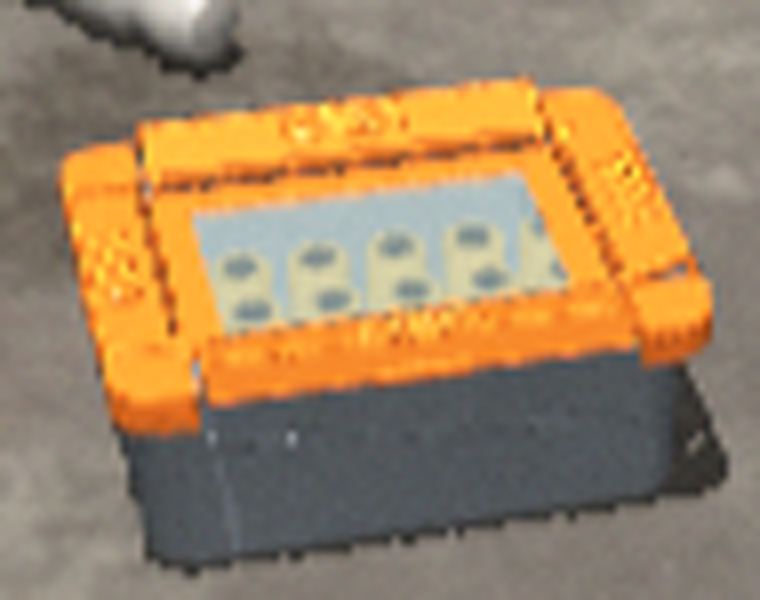

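The crops show the left section flush, while the front, back and right ones look darker and tilted up. The inner corners of the corner blocks are at crop pixels TL (210,103), TR (480,233), BL (115,285) and BR (388,422). I'll fit the box pose to those.

```bash
cat > h.py <<'E'
from bench import manip
import cv2,numpy as np
from scipy.optimize import least_squares
from scipy.spatial.transform import Rotation as Rt
def ray(n,uv,z):
    c=manip.calibration(n);R=cv2.Rodrigues(np.array(c["rvec"],float))[0];o=-R.T@np.array(c["tvec"],float).ravel()
    d=R.T@np.linalg.inv(np.array(c["K"]))@np.array([*uv,1.]);return (o+d*(z-o[2])/d[2])[:2]
uv=np.array([[210,103],[480,233],[115,285],[388,422]])
px=np.array([155,130])+(uv+.5)/5-.5
W=np.array([ray("top",p,.066) for p in px])
B=np.array([[42,62],[42,-62],[-42,62],[-42,-62]])/1e3
rot=lambda a:np.array([[np.cos(a),-np.sin(a)],[np.sin(a),np.cos(a)]])
f=least_squares(lambda p:(B@rot(p[2]).T+p[:2]-W).ravel(),[.5,0,-.4])
p=f.x
pads={k:p[:2]+rot(p[2])@np.array(v) for k,v in dict(front=(-.058,0),back=(.058,0),left=(0,.078),right=(0,-.078)).items()}
def toolmove(xyz):
    s=manip.observe();R=Rt.from_quat(s["orientation"])
    return np.round(R.inv().apply(np.array(xyz)-s["tool_pos"])/.05,3)
E
python3 - <<'E'
from h import *
print(p,np.degrees(p[2]),np.round(f.fun*1e3,1))
R=Rt.from_quat(manip.observe()["orientation"]).as_matrix();print(R.round(3),"tool y yaw err deg",np.degrees(np.arctan2(-R[0,1],R[1,1])))
for k,v in pads.items(): print(k,v.round(4),toolmove([*v,.12]),toolmove([*v,.0755]))
for n,q,z in(("colA",(162,135),.047),("colB",(141,167),.047),("chuck",(297,192),.086)):print(n,ray("top",q,z).round(3), (rot(p[2]).T@(ray("top",q,z)-p[:2])).round(3))
# check with scene: inner corners
c=manip.calibration("scene")
P=np.c_[B@rot(p[2]).T+p[:2],np.full(4,.066)]
q=cv2.projectPoints(P,np.array(c["rvec"],float),np.array(c["tvec"],float),np.array(c["K"]),None)[0].reshape(-1,2);print(((q-[170,180])*8).round())
E
```

```text
[ 0.59536587  0.1186165  -0.46306524] -26.531684029116793 [ 0.1  0.2 -0.7  0.1 -0.2 -0.4  0.8  0.1]
[[-0.913  0.408 -0.   ]
 [ 0.408  0.913 -0.001]
 [-0.    -0.001 -1.   ]] tool y yaw err deg -24.059581381662685
front [0.5435 0.1445] [-8.747 -5.417  2.289] [-8.747 -5.416  3.179]
back [0.6473 0.0927] [-11.064  -5.518   2.29 ] [-11.064  -5.516   3.18 ]
left [0.6302 0.1884] [-9.973 -3.909  2.287] [-9.973 -3.908  3.177]
right [0.5605 0.0488] [-9.838 -7.026  2.292] [-9.838 -7.025  3.182]
colA [0.697 0.231] [0.041 0.146]
colB [0.629 0.274] [-0.039  0.154]
chuck [ 0.571 -0.048] [ 0.053 -0.16 ]
[[140. 186.]
 [545. 133.]
 [185. 344.]
 [615. 283.]]
```

>>> step_arm(
  plan="-0.8 -0.3 0;-1.6 -0.6 0;-2.5 -1 0;-3.4 -1.3 0;-4.3 -1.7 0;-5.2 -2.0 0;-6.1 -2.4 0;-7 -2.7 0;-7.8 -3.05 0;-8.6 -3.35 0",
  jaw=1,
  force=20,
)

```text
validation failed for argument at $.pl...
```

Each row needs six numbers.

>>> step_arm(
  plan="-0.8 -0.3 0 0 0 0;-1.6 -0.6 0 0 0 0;-2.5 -1 0 0 0 0;-3.4 -1.3 0 0 0 0;-4.3 -1.7 0 0 0 0;-5.2 -2.0 0 0 0 0;-6.1 -2.4 0 0 0 0;-7 -2.7 0 0 0 0;-7.8 -3.05 0 0 0 0;-8.6 -3.35 0 0 0 0",
  jaw=1,
  force=20,
)

```text
time: 1.1
tool_pos: [0.58, 0.2405, 0.2345]
orientation: [0.209, 0.978, -0.0, -0.0]
ft_force: [0.0, 0.4, 0.0]
gripper_width: 0.178
finger_force: 0.0
```

Run:
```python
from h import *
s=manip.observe();print(s["time"],s["tool_pos"],s["gripper_width"],s["ft_force"])
for k,v in pads.items(): print(k,toolmove([*v,.1]))
```

```text
1.1 [0.58002334 0.24051833 0.23445215] 0.17758669395678314 [0.02294726 0.41816512 0.00560279]
front [-0.117 -2.049  2.69 ]
back [-2.435 -2.148  2.689]
left [-1.343 -0.54   2.689]
right [-1.21  -3.657  2.691]
```

>>> step_arm(
  plan="-0.4 -0.15 0.5 0 0 0;-0.9 -0.35 1.1 0 0 0;-1.2 -0.48 1.7 0 0 0;-1.34 -0.54 2.2 0 0 0;-1.34 -0.54 2.5 0 0 0;-1.34 -0.54 2.6 0 0 0;-1.34 -0.54 2.69 0 0 0;-1.34 -0.54 2.69 0 0 0;-1.34 -0.54 2.69 0 0 0;-1.34 -0.54 2.69 0 0 0",
)

```text
time: 2.1
tool_pos: [0.6297, 0.1911, 0.1013]
orientation: [0.208, 0.978, 0.001, 0.001]
ft_force: [-0.4, 0.4, 0.5]
gripper_width: 0.003
finger_force: 0.0
```

Run:
```python
from h import *
cv2.imwrite("pics/s1.png",cv2.resize(manip.snapshot("scene")[130:270,130:300],None,fx=4,fy=4,interpolation=cv2.INTER_CUBIC))
s=manip.observe();print(s["time"],s["tool_pos"],s["gripper_width"],s["ft_force"])
for k,v in pads.items(): print(k,toolmove([*v,.0755]))
```

```text
2.15 [0.62968397 0.19092016 0.10119606] 0.005336188647564662 [-0.56717539 -1.03608068 -0.77095046]
front [ 1.197 -1.551  0.511]
back [-1.121 -1.651  0.513]
left [-0.03  -0.042  0.514]
right [ 0.106 -3.159  0.51 ]
```

View pics/s1.png

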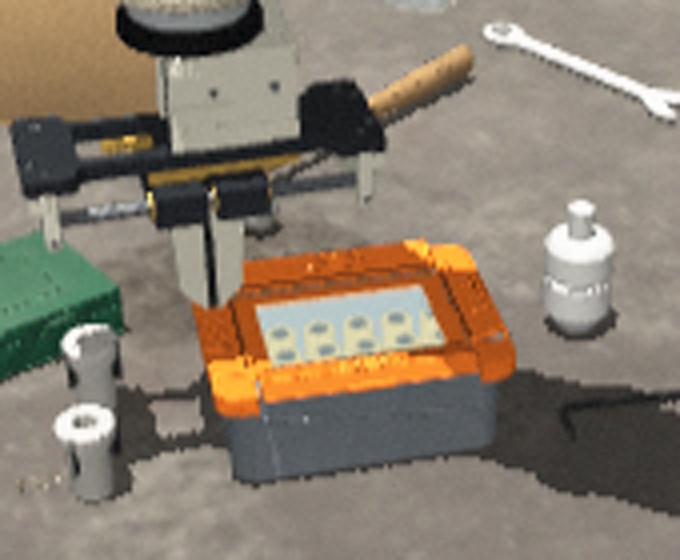

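The closed fingertips hang over the left section at about (212,305), well clear of the collets at (90,360) and (85,450). Next I press the left section.

>>> step_arm(
  plan="0 0 0.2 0 0 0;0 0 0.35 0 0 0;0 0 0.42 0 0 0;0 0 0.46 0 0 0;0 0 0.49 0 0 0;0 0 0.51 0 0 0;0 0 0.53 0 0 0;0 0 0.55 0 0 0;0 0 0.55 0 0 0;0 0 0.55 0 0 0",
)

```text
time: 3.15
tool_pos: [0.6293, 0.1905, 0.0752]
orientation: [0.209, 0.978, 0.0, 0.0]
ft_force: [-8.8, -2.8, 22.4]
gripper_width: 0.008
finger_force: 11.2
```

>>> step_arm(
  plan="0 0 -0.3 0 0 0;0.1 -0.1 -0.6 0 0 0;0.4 -0.5 -0.6 0 0 0;0.7 -0.9 -0.6 0 0 0;1.0 -1.25 -0.6 0 0 0;1.15 -1.45 -0.6 0 0 0;1.21 -1.54 -0.55 0 0 0;1.21 -1.54 -0.45 0 0 0;1.21 -1.54 -0.35 0 0 0;1.21 -1.54 -0.3 0 0 0",
)

```text
time: 4.15
tool_pos: [0.543, 0.1453, 0.087]
orientation: [0.208, 0.978, -0.0, -0.0]
ft_force: [-0.1, -1.0, -0.4]
gripper_width: 0.005
finger_force: 0.0
```

Run:
```python
from h import *
s=manip.observe();print(s["time"],s["tool_pos"],s["ft_force"])
for k,v in pads.items(): print(k,toolmove([*v,.0755]))
```

```text
4.15 [0.54303964 0.14526448 0.08702247] [-0.08139735 -0.972361   -0.39990109]
front [-0.014 -0.01   0.23 ]
back [-2.332 -0.111  0.23 ]
left [-1.241  1.498  0.23 ]
right [-1.105 -1.619  0.23 ]
```

>>> step_arm(
  plan="0 0 0.05 0 0 0;0 0 0.1 0 0 0;0 0 0.14 0 0 0;0 0 0.17 0 0 0;0 0 0.2 0 0 0;0 0 0.22 0 0 0;0 0 0.24 0 0 0;0 0 0.25 0 0 0;0 0 0.25 0 0 0;0 0 0.25 0 0 0",
)

```text
time: 5.15
tool_pos: [0.5428, 0.1448, 0.0755]
orientation: [0.208, 0.978, 0.0, 0.0]
ft_force: [-1.5, -0.5, 4.5]
gripper_width: 0.006
finger_force: 2.6
```

>>> step_arm(
  plan="0 0 0.02 0 0 0;0 0 0.03 0 0 0;0 0 0.03 0 0 0;0 0 -0.3 0 0 0;0 0 -0.7 0 0 0;-0.3 -0.45 -0.7 0 0 0;-0.6 -0.9 -0.7 0 0 0;-0.9 -1.3 -0.7 0 0 0;-1.1 -1.6 -0.6 0 0 0;-1.1 -1.61 -0.5 0 0 0",
)

```text
time: 6.15
tool_pos: [0.5607, 0.0455, 0.1002]
orientation: [0.211, 0.978, -0.001, 0.001]
ft_force: [-1.2, -0.1, 0.3]
gripper_width: 0.005
finger_force: 0.0
```

Run:
```python
from h import *
s=manip.observe();print(s["time"],s["tool_pos"],s["ft_force"])
for k,v in pads.items(): print(k,toolmove([*v,.0755]))
```

```text
6.15 [0.56068567 0.04549398 0.1001727 ] [-1.2241046  -0.13677285  0.33267842]
front [1.13  1.664 0.49 ]
back [-1.188  1.574  0.494]
left [-0.09   3.178  0.49 ]
right [0.031 0.06  0.493]
```

>>> step_arm(
  plan="0 0 0.1 0 0 0;0 0 0.25 0 0 0;0 0 0.35 0 0 0;0 0 0.4 0 0 0;0 0 0.44 0 0 0;0 0 0.48 0 0 0;0 0 0.51 0 0 0;0 0 0.53 0 0 0;0 0 0.54 0 0 0;0 0 0.54 0 0 0",
)

```text
time: 7.15
tool_pos: [0.5602, 0.0495, 0.0752]
orientation: [0.208, 0.978, 0.001, 0.0]
ft_force: [-8.3, -0.6, 24.8]
gripper_width: 0.006
finger_force: 12.8
```

Run:
```python
from h import *
for k,v in pads.items(): print(k,toolmove([*v,.0755]))
```

```text
front [ 1.081  1.599 -0.005]
back [-1.237  1.498 -0.004]
left [-1.460e-01  3.107e+00 -2.000e-03]
right [-0.011 -0.01  -0.006]
```

Right section: z 75.2 mm at 25 N, the same as the shut left one. Next is the back.

>>> step_arm(
  plan="0 0 -0.3 0 0 0;0 0 -0.6 0 0 0;-0.3 0.4 -0.6 0 0 0;-0.6 0.8 -0.6 0 0 0;-0.95 1.2 -0.6 0 0 0;-1.15 1.4 -0.6 0 0 0;-1.23 1.5 -0.55 0 0 0;-1.23 1.5 -0.45 0 0 0;-1.23 1.5 -0.35 0 0 0;-1.23 1.5 -0.35 0 0 0",
)

```text
time: 8.15
tool_pos: [0.6454, 0.0918, 0.0896]
orientation: [0.209, 0.978, -0.001, -0.001]
ft_force: [-0.8, 0.4, -0.2]
gripper_width: 0.005
finger_force: 0.0
```

>>> step_arm(
  plan="0 0 0.08 0 0 0;0 0 0.15 0 0 0;0 0 0.2 0 0 0;0 0 0.24 0 0 0;0 0 0.27 0 0 0;0 0 0.3 0 0 0;0 0 0.32 0 0 0;0 0 0.34 0 0 0;0 0 0.34 0 0 0;0 0 0.34 0 0 0",
)

```text
time: 9.15
tool_pos: [0.6468, 0.0925, 0.0753]
orientation: [0.208, 0.978, 0.0, 0.0]
ft_force: [-5.6, -1.3, 17.5]
gripper_width: 0.006
finger_force: 8.5
```

>>> step_arm(
  plan="0 0 -0.3 0 0 0;0 0 -0.8 0 0 0;0 0 -1.5 0 0 0;0 0 -2.3 0 0 0;0.8 0.5 -2.8 0 0 0;1.6 1 -3 0 0 0;2.4 1.5 -3 0 0 0;3.2 2 -3 0 0 0;4 2.5 -3 0 0 0;4.6 2.8 -3 0 0 0",
)

```text
time: 10.15
tool_pos: [0.4912, 0.3174, 0.2242]
orientation: [0.207, 0.978, 0.001, -0.0]
ft_force: [-0.0, 0.8, 0.5]
gripper_width: 0.006
finger_force: 0.0
```

>>> step_arm(
  plan="0.7 0.4 0 0 0 0;1.5 0.8 0 0 0 0;2.2 1.2 0 0 0 0;2.8 1.5 0 0 0 0;3 1.6 0 0 0 0;3 1.6 0 0 0 0;3 1.6 0 0 0 0;3 1.6 0 0 0 0;3 1.6 0 0 0 0;3 1.6 0 0 0 0",
)

```text
time: 11.15
tool_pos: [0.3903, 0.4473, 0.2238]
orientation: [0.209, 0.978, -0.0, 0.0]
ft_force: [0.3, 0.4, -0.1]
gripper_width: 0.01
finger_force: 0.0
```

Run:
```python
from h import *
a=manip.snapshot("top")[125:245,150:280];b=manip.snapshot("scene")[180:255,170:265]
a=cv2.resize(a,(400,369),interpolation=cv2.INTER_CUBIC);b=cv2.resize(b,(400,369),interpolation=cv2.INTER_CUBIC)
cv2.imwrite("pics/f.png",np.hstack([a,b]))
s=manip.observe();print(s["time"],s["tool_pos"],s["ft_force"])
```

```text
11.25 [0.38998273 0.44769322 0.22379859] [-0.47421915 -0.19590402 -0.40916221]
```

View pics/f.png

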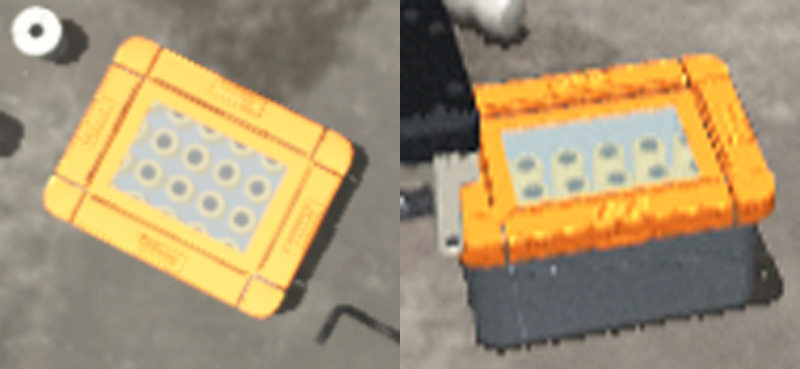

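All four sections (top pads at (238,97), (160,250), (95,120) and (300,225)) now have the same shade as the fixed corners. They lie flush with the corners in both views, so they are shut. The hand is clear.

```bash
python3 -c "
from bench import manip
print(manip.hand_in())"
```

```text
the job is handed in; nothing more can be done
None
```

I pressed all four rim sections, all four look shut in the final pictures, the hand is clear of the box, and I handed the job in after about 11 s; no verdict was returned.

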